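Start the thread and close the brush-soap jar

TASK

On the toy painter's bench, the lid of the larger jar (the one set in a square wooden block) has only been laid on top of its threads. Turn it backward, anticlockwise seen from above, until it drops into the thread start; then turn it forward, clockwise, until it is fully home, and let go. Leave the smaller jar standing where it is.

Things in the scene. Friction and masses are not known exactly. Their poses are not given: they have to be found in the camera images.
- lid_bar (a point): Grip point on the large jar's lid: grey disc, 88 mm across, 23 high, a turning bar across its flat top, 64 long, 14 thick, 30 tall. The point lies on the turning axis, 22 mm above the flat top, 8 below the bar's top, 148 mm above the bench at the start, 139 with the lid home. Its x runs along the bar (grip across the 14 mm, from above), z up. The lid stays on its axis and cannot be lifted off.
- lid_turn (a joint): Turn of that lid, rad, growing clockwise seen from above; 0: bar in line with the two ribs on the jar's wall. It starts at 0.5 to 1.0, on top of the threads. Below 0.35 (stop at -0.4) it can drop: by its own weight if loose; if gripped, lower it with the gripper. Once down it turns clockwise under the threads to a stop at 1.35, fully home. Takes under 0.1 N m; stays where left.
- lid_rise (a joint): Height of that lid above home, m: 0.0085 on top of the threads, 0 when dropped; below 0.003 it passes under the threads. The jar is white, 96 mm across, fixed in a wooden block 130 x 130 x 24 mm fixed to the bench; two upright ribs on opposite sides of its wall (outer faces 56 mm from the axis) mark the middle of the thread start.
- small_jar: The smaller jar, a bystander of the same make, loose and already closed: white, 62 mm across, grey lid 56 mm across with a bar 42 x 11 x 22 mm, 102 mm tall in all, no wooden block. Origin at the centre of its underside, z up.
Not all that is in view belongs to the job. What is shaped like the part that bears lid_bar but purple or yellow is not meant.

How it is judged:
On the way:
1. the lid, turned back, has dropped into the thread start (value of joint lid_turn below 0.45 rad and value of joint lid_rise below 0.004 m), for 0.1 s.
At the end, for the whole second after the job is handed in: The large jar's lid has gone down (within 4 mm of home) and is turned clockwise to within 0.25 rad of its stop (above 1.1 rad), at rest and let go; the small jar stands upright within 30 mm of where it was (value of joint lid_turn above 1.1 rad and value of joint lid_rise below 0.004 m and velocity of joint lid_turn between -0.05 and 0.05 rad/s and distance of small_jar from where it was at the start of the episode below 0.03 m and angle between small_jar's own z axis and vertical below 0.2 rad); the robot touches nothing.
It fails at once if the small jar is knocked over or pushed more than 30 mm (distance of small_jar from where it was at the start of the episode above 0.03 m or angle between small_jar's own z axis and vertical above 0.35 rad).
It also fails if it takes over 38 s, if anything falls off the work surface, if the arm or the gripper's body presses on something with over 40 N, if the wrist force passes 120 N, or if a joint passes its speed limit or range.

ROBOT

A 6-joint arm with a two-finger parallel gripper is mounted at the origin on the work surface. World frame = base frame: x ahead of the robot, y to its left, z up, the work surface at z = 0. Lengths are in m, angles in rad, forces in N, time in s.
With the tool pointing down it reaches from about 0.3 to 0.875 m from the base axis. Payload 6.4 kg.
Tool frame: the origin (TCP) lies between the finger pads; the fingertips stand 8 mm ahead of it and the grasp point (between the pads) lies 11 mm behind it; z points along the fingers, x is the direction in which the jaws open and shut, and the axes are right-handed (so a half turn about z gives the same grasp; the last joint's range is limited). The gripper opens to 85 mm and grips with 20 to 120 N. Pads are 22 mm wide; open, the fingers measure 114 mm over their backs; the gripper's body (76 mm by 85 mm) begins 54 mm behind the grasp point. The pads swing forward as they close: fully open they stand 13 mm farther back than shut.
Start: joints at [-1.308, 0.181, 1.607, -0, 1.354, -0.206], TCP at [0.26, -0.513, 0.239] pointing down, gripper open.
Joint ranges: [-2.99, 2.99], [-0.89, 2.07], [0.3, 2.58], [-1.14, 4.28], [0, 2.63], [-3.12, 3.12]. Speed limits (rad/s): [2.57, 2.57, 3.01, 3.14, 3.14, 3.14].

INTERFACE

Orientations are given as a unit quaternion [w, x, y, z].
In Python, from bench import ctrl gives the robot as it stands.
- The arm moves only by the tool drive_tool, never from a script. Its argument "commands" is a list of rows, each an object of numbers: "gripper": the closure, from 0 (fully open) to 1 (shut); "dx", "dy", "dz": the shift along the tool's x, y, z in cm; "turn": the turn about the tool's z in degrees. A call has 1 to 20 rows; each row is the pose to reach, as a shift and turn from the pose commanded when the call began, along the tool's axes at that moment; what a row does not reach only later rows make up. A row lasts 1/8 s, in which the tool goes at most 62.5 mm and 10.7 degrees, less where a joint would pass 70% of its speed; a pose out of reach is approached as far as the arm can. A call with a gripper value outside its range is refused whole. The fingers move at their own pace and stop on an object; the grip force is fixed at half the most. Time passes only in rows, so rows that repeat a pose let the fingers close. It gives the time, the measured TCP pose, the force and the opening at its end, in the units of the state.
- ctrl.get_obs(): the state, without advancing time (a new reading comes with each control period).
- ctrl.camera(name): name is "scene" or "top"; returns a dict with "image" (384x512x3 uint8, red, green, blue), "mtx" (3x3 intrinsics, pixels), "k1" (the pictures are not rectified: a ray, as slopes to the right and down, at radius r is drawn at 1 + k1 r^2 times it, then the intrinsics apply), "R" (3x3) and "t" (3): a world point X has camera coordinates R X + t. Camera axes: x right, y down, z forward; pixel columns grow to the right and rows downward; lengths in m; the calibration is good to about 2 mm. A picture is of the moment at which its call begins. There is no depth.
- ctrl.hand_in(): hands the job in, once; it reports no verdict.
The state is a dict: "time_s": time; "q": joint angles; "dq": joint speeds; "joint_efforts": joint torques, N m; "eef_pos": TCP position; "eef_rot": TCP orientation; "wrist_force": force on the tool from outside, world axes, zero at the start; "torque": the same for the moment, N m; "opening": opening from 0.0 (shut) to 1.0 (fully open).
Only numpy, scipy, OpenCV 4.12 (cv2) and the standard library are available. Lean on these libraries where they do the work, as an engineer would, in place of code of your own. Each camera call takes 0.05 s, during which the arm holds its last target.

## Working session

There is one attempt and no reset: what is moved stays moved. The work goes in short steps, Python scripts to look and compute and a tool call to move; the robot and the scene stay as the last step left them, time stands still between calls to the robot, and variables do not carry over. Pictures are saved under pics/ and viewed, and the job is handed in when it is done.

Besides the shell and the picture viewer there is one more tool, called after "Request:" as a command line: name --argument value ..., lists and objects as JSON in quotes. drive_tool: Moves the arm, as the interface text tells. Its arguments: {"type":"object","properties":{"commands":{"type":"array","items":{"type":"object","properties":{"gripper":{"type":"number"},"dx":{"type":"number"},"dy":{"type":"number"},"dz":{"type":"number"},"turn":{"type":"number"}}}}},"required":["commands"]}

```bash
mkdir -p pics
python3 - <<'E'
from bench import ctrl
import cv2,pickle
for n in("scene","top"):
    c=ctrl.camera(n); cv2.imwrite(f"pics/{n}0.png",c["image"][:,:,::-1]); pickle.dump(c,open(f"{n}0.pkl","wb")); print(n,c["mtx"],c["k1"],c["R"],c["t"])
print(ctrl.get_obs())
E
```

```text
scene [[388.33695668   0.         257.90285402]
 [  0.         388.33695668 191.05186717]
 [  0.           0.           1.        ]] -0.05057748424189005 [[-0.09979674  0.99488267 -0.01578218]
 [ 0.75548034  0.06544104 -0.65189488]
 [-0.64752612 -0.07698011 -0.7581451 ]] [-0.01579962 -0.26966927  1.39227142]
top [[409.89242739   0.         248.2440784 ]
 [  0.         409.89242739 186.43974465]
 [  0.           0.           1.        ]] -0.07573129426508897 [[-0.00722395 -0.99970105  0.02335848]
 [-0.99385262  0.0045971  -0.11061572]
 [ 0.11047527 -0.02401397 -0.99358872]] [0.06123194 0.47341717 1.06659745]
{'time_s': 0.1, 'q': array([-1.30833022e+00,  1.81446163e-01,  1.60790988e+00, -1.92589239e-05,
        1.35380709e+00, -2.06299811e-01]), 'dq': array([-0.00080115, -0.00221766, -0.00343901,  0.00026181,  0.00101828,
       -0.00045372]), 'joint_efforts': array([ 2.49969034e-04, -4.45877695e+01, -3.52239132e+01, -1.79066974e-04,
        4.05557643e-03,  1.57846762e-05]), 'eef_pos': array([ 0.25965814, -0.51248732,  0.23848491]), 'eef_rot': array([-5.32608758e-04,  8.51994275e-01, -5.23550513e-01, -5.77082280e-04]), 'wrist_force': array([1.04680677, 0.33092018, 0.29150568]), 'torque': array([-0.00818564,  0.00771434,  0.04912769]), 'opening': 0.9994646708797496}
```

```bash
ls .
```

```text
pics
scene0.pkl
top0.pkl
```

View pics/scene0.png

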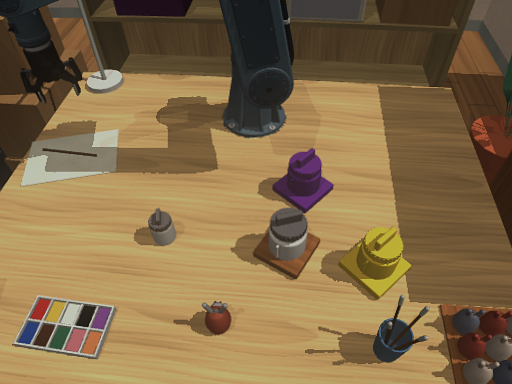

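View pics/top0.png

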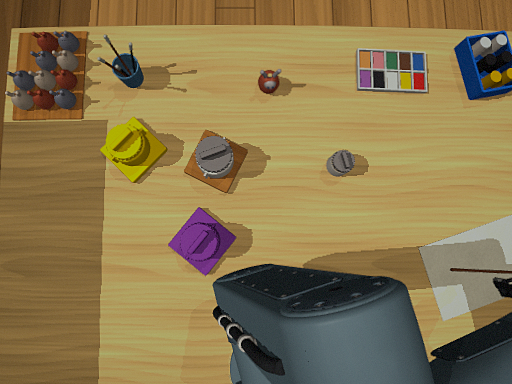

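The large jar sits at scene (288,235) and top (215,157). The small jar is at scene (161,228) and top (341,162), and the purple and yellow ones are decoys. I'll zoom in next.

Run:
```python
import cv2,numpy as np
a=cv2.imread("pics/scene0.png")[195:280,245:330]; b=cv2.imread("pics/top0.png")[125:195,180:250]
f=lambda i,s:cv2.resize(i,None,fx=s,fy=s,interpolation=cv2.INTER_CUBIC)
cv2.imwrite("pics/z_s.png",f(a,7)); cv2.imwrite("pics/z_t.png",f(b,8))
```

```text
(no output)
```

View pics/z_s.png

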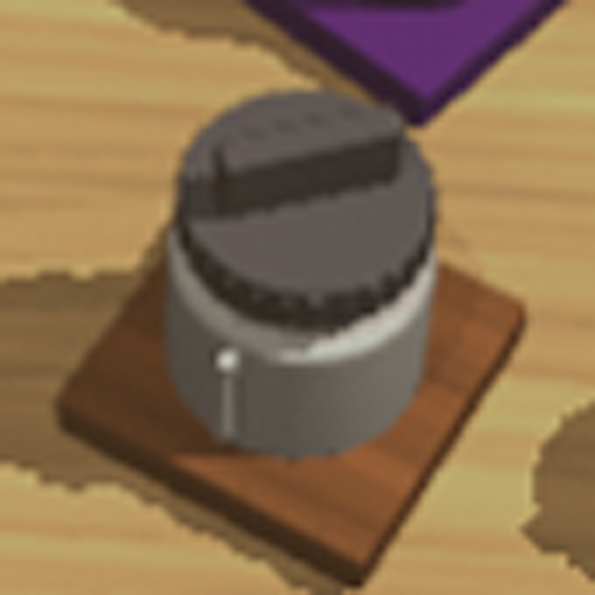

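View pics/z_t.png

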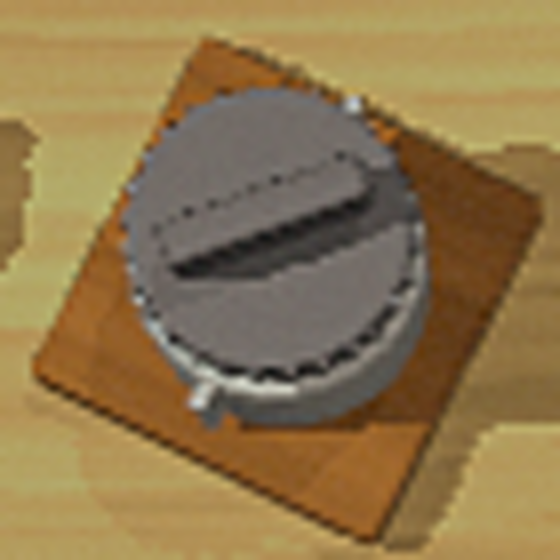

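```bash
cat > h.py <<'E'
import pickle,numpy as np,cv2
C={n:pickle.load(open(n+"0.pkl","rb")) for n in("scene","top")}
def ray(n,u,v,z):
    c=C[n]; d=np.array([c["k1"],0,0,0,0.])
    p=cv2.undistortPoints(np.array([[[u,v]]],float),c["mtx"],d)[0,0]
    R=np.array(c["R"]);t=np.array(c["t"]); o=-R.T@t; w=R.T@np.array([p[0],p[1],1]); return o+w*(z-o[2])/w[2]
def proj(n,X):
    c=C[n]; R=np.array(c["R"]); return cv2.projectPoints(np.atleast_2d(X).astype(float),cv2.Rodrigues(R)[0],np.array(c["t"],float),c["mtx"],np.array([c["k1"],0,0,0,0.]))[0][:,0]
zt=lambda x,y:("top",180+x/8-.44,125+y/8-.44)
zs=lambda x,y:("scene",245+x/7-.43,195+y/7-.43)
E
python3 - <<'E'
from h import *
P=np.array([ray(*zt(*p),.024) for p in [(205,38),(543,205),(375,543),(35,370)]]); print("block top",P.mean(0)); print(P)
P=np.array([ray(*zs(*p),.024) for p in [(60,403),(525,308),(360,567)]]); print(P,"mid of first two",(P[0]+P[1])/2)
e=np.array([ray(*zt(*p),.134) for p in [(122,235),(428,235),(275,87),(275,383)]]); 
L=np.array([ray(*zt(*p),.125) for p in [(122,235),(427,240),(275,86),(268,381)]]); print("lid",L, (L.max(0)+L.min(0))/2)
L=np.array([ray(*zs(*p),.126) for p in [(178,190),(437,195),(308,90),(305,308)]]); print("lid s",L,(L.max(0)+L.min(0))/2)
B=np.array([ray(*zt(*p),.156) for p in [(153,230),(170,270),(340,153),(370,190)]]);print("bar",B,B.mean(0))
d=B[2]+B[3]-B[0]-B[1];print("bar ang",np.degrees(np.arctan2(d[1],d[0])))
Bs=np.array([ray(*zs(*p),.156) for p in [(218,178),(402,136)]]);d=Bs[1]-Bs[0];print("bar s",Bs,np.degrees(np.arctan2(d[1],d[0])),np.linalg.norm(d))
r=np.array([ray(*zt(*p),.085) for p in [(353,103),(205,395)]]);d=r[0]-r[1];print("rib",r,r.mean(0),np.degrees(np.arctan2(d[1],d[0])),np.linalg.norm(d))
for n,z,q in(("scene",.102,(158,212)),("top",.1,(341,160))):print("small",ray(n,*q,z))
E
```

```text
block top [0.54438284 0.145138   0.024     ]
[[0.63025356 0.17397824 0.024     ]
 [0.57230969 0.05985762 0.024     ]
 [0.45815992 0.11655671 0.024     ]
 [0.51680818 0.23015943 0.024     ]]
[[0.57952434 0.06212761 0.024     ]
 [0.52278635 0.23148077 0.024     ]
 [0.63662428 0.17391524 0.024     ]] mid of first two [0.55115535 0.14680419 0.024     ]
lid [[0.54307276 0.19059296 0.125     ]
 [0.54117323 0.09763567 0.125     ]
 [0.58933472 0.14412308 0.125     ]
 [0.49790923 0.1459678  0.125     ]] [0.54362198 0.14411432 0.125     ]
lid s [[0.55402807 0.10258418 0.126     ]
 [0.54839139 0.19081742 0.126     ]
 [0.50660607 0.14473632 0.126     ]
 [0.59840973 0.14825328 0.126     ]] [0.5525079 0.1467008 0.126    ]
bar [[0.53855996 0.17812227 0.156     ]
 [0.52655195 0.17302156 0.156     ]
 [0.56154253 0.12293408 0.156     ]
 [0.55034975 0.1140522  0.156     ]] [0.54425105 0.14703253 0.156     ]
bar ang -67.71677814273608
bar s [[0.56987886 0.11683988 0.156     ]
 [0.54717921 0.17674404 0.156     ]] 110.75333617644654 0.0640607709930559
rib [[0.59329828 0.12165105 0.085     ]
 [0.4994097  0.16830369 0.085     ]] [0.54635399 0.14497737 0.085     ] -26.42249256830996 0.10484052139290714
small [ 0.53154889 -0.18477654  0.102     ]
small [ 0.53155253 -0.17443052  0.1       ]
```

The two cameras disagree by about 7 mm in x, so I'll move above the lid and compare it with the gripper in the pictures.

Request:
drive_tool --commands '[{"dx":-2,"dy":-2.4,"dz":-0.5,"turn":-4},{"dx":-6,"dy":-7.2,"dz":-1,"turn":-11},{"dx":-46,"dy":-55.5,"dz":-1,"turn":-85},{"dx":-46,"dy":-55.5,"dz":-1,"turn":-85},{"dx":-46,"dy":-55.5,"dz":-1,"turn":-85},{"dx":-46,"dy":-55.5,"dz":-1,"turn":-85},{"dx":-46,"dy":-55.5,"dz":-1,"turn":-85},{"dx":-46,"dy":-55.5,"dz":-1,"turn":-85},{"dx":-46,"dy":-55.5,"dz":-1,"turn":-85},{"dx":-46,"dy":-55.5,"dz":-1,"turn":-85},{"dx":-46,"dy":-55.5,"dz":-1,"turn":-85},{"dx":-46,"dy":-55.5,"dz":-1,"turn":-85},{"dx":-46,"dy":-55.5,"dz":-1,"turn":-85},{"dx":-46,"dy":-55.5,"dz":-1,"turn":-85},{"dx":-46,"dy":-55.5,"dz":-1,"turn":-85},{"dx":-46,"dy":-55.5,"dz":-1,"turn":-85}]'

```text
invalid input at $.commands[0]: expected keys gripper, dx, dy, dz, turn
```

Run:
```python
from bench import ctrl
import cv2,numpy as np
from h import proj
o=ctrl.get_obs(); print(o["time_s"],o["eef_pos"],o["eef_rot"],o["dq"])
tcp=o["eef_pos"]
from scipy.spatial.transform import Rotation as Ro
w,x,y,z=o["eef_rot"];R=Ro.from_quat([x,y,z,w]).as_matrix();print(np.degrees(np.arctan2(R[1,0],R[0,0])),R[:,2])
c=ctrl.camera("scene")["image"][:,:,::-1].copy(); t=ctrl.camera("top")["image"][:,:,::-1].copy()
cv2.imwrite("pics/s1raw.png",c)
s=7; x0,y0=225,140
k=cv2.resize(c[y0:y0+85,x0:x0+110],None,fx=s,fy=s,interpolation=cv2.INTER_CUBIC)
# fingertip pts: tip = tcp + 8mm -13mm(open)
for off in(-.0425,0,.0425):
    for fw in(-.005,.008):
        p=proj("scene",tcp+R[:,0]*off+R[:,2]*fw)[0]; cv2.circle(k,tuple(int(v) for v in ((p-[x0,y0]+.43)*s)),4,(0,0,255),-1)
cv2.imwrite("pics/s1.png",k); cv2.imwrite("pics/t1.png",t)
```

```text
0.1 [ 0.25965814 -0.51248732  0.23848491] [-5.32608758e-04  8.51994275e-01 -5.23550513e-01 -5.77082280e-04] [-0.00080115 -0.00221766 -0.00343901  0.00026181  0.00101828 -0.00045372]
-63.14143959764333 [-4.25646421e-04  1.51182267e-03 -9.99998767e-01]
```

View pics/s1.png

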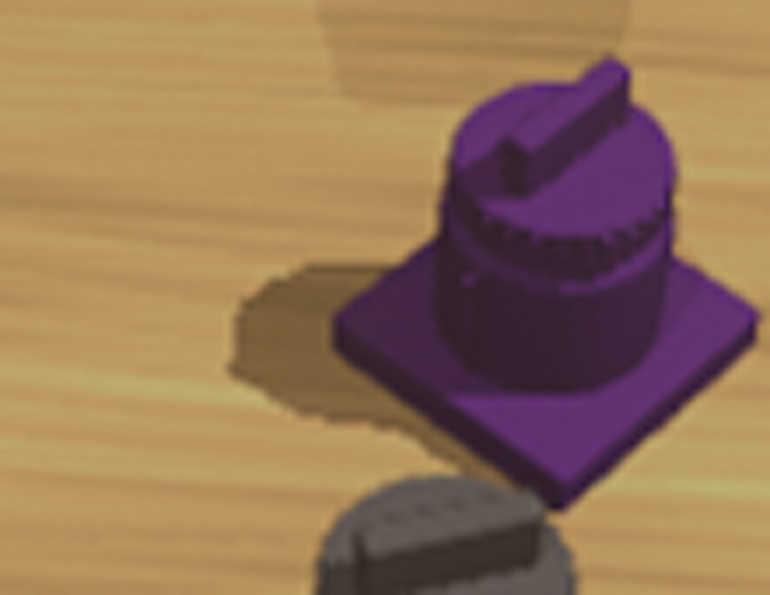

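View pics/t1.png

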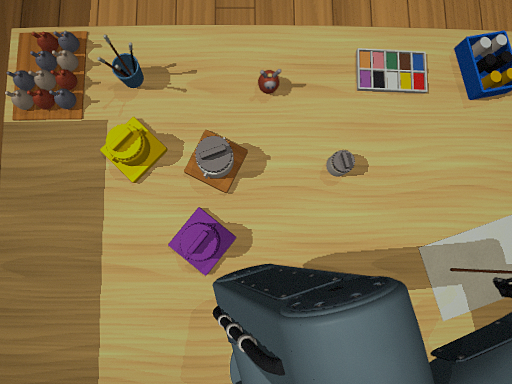

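The move was refused because every row needs a gripper value. The pictures show the scene unchanged.

Request:
drive_tool --commands '[{"gripper":0,"dx":-2,"dy":-2.4,"dz":-0.5,"turn":-4},{"gripper":0,"dx":-6,"dy":-7.2,"dz":-1,"turn":-11},{"gripper":0,"dx":-46,"dy":-55.5,"dz":-1,"turn":-85},{"gripper":0,"dx":-46,"dy":-55.5,"dz":-1,"turn":-85},{"gripper":0,"dx":-46,"dy":-55.5,"dz":-1,"turn":-85},{"gripper":0,"dx":-46,"dy":-55.5,"dz":-1,"turn":-85},{"gripper":0,"dx":-46,"dy":-55.5,"dz":-1,"turn":-85},{"gripper":0,"dx":-46,"dy":-55.5,"dz":-1,"turn":-85},{"gripper":0,"dx":-46,"dy":-55.5,"dz":-1,"turn":-85},{"gripper":0,"dx":-46,"dy":-55.5,"dz":-1,"turn":-85},{"gripper":0,"dx":-46,"dy":-55.5,"dz":-1,"turn":-85},{"gripper":0,"dx":-46,"dy":-55.5,"dz":-1,"turn":-85},{"gripper":0,"dx":-46,"dy":-55.5,"dz":-1,"turn":-85},{"gripper":0,"dx":-46,"dy":-55.5,"dz":-1,"turn":-85},{"gripper":0,"dx":-46,"dy":-55.5,"dz":-1,"turn":-85},{"gripper":0,"dx":-46,"dy":-55.5,"dz":-1,"turn":-85}]'

```text
time_s: 2.2
eef_pos: [0.547, 0.1468, 0.2495]
eef_rot: [0.0, 0.982, 0.189, 0.0]
wrist_force: [0.7, -0.4, -0.2]
opening: 0.994
```

```bash
cat > look.py <<'E'
from bench import ctrl
import cv2,numpy as np,sys
from h import proj
from scipy.spatial.transform import Rotation as Ro
tag=sys.argv[1]; x0,y0,w,h=map(int,sys.argv[2:6])
o=ctrl.get_obs()
tcp=o["eef_pos"];q=o["eef_rot"];R=Ro.from_quat(np.r_[q[1:],q[0]]).as_matrix()
print(o["time_s"],tcp,"yaw",np.degrees(np.arctan2(R[1,0],R[0,0])),R[:,2],o["wrist_force"],o["torque"],o["opening"])
c=ctrl.camera("scene")["image"][:,:,::-1].copy()
cv2.imwrite(f"pics/{tag}raw.png",c)
s=min(800/w,600/h)
k=cv2.resize(c[y0:y0+h,x0:x0+w],None,fx=s,fy=s,interpolation=cv2.INTER_CUBIC)
if len(sys.argv)>6:
  for off in(-.0425,0,.0425):
    for fw in(-.005,.008):
        p=proj("scene",tcp+R[:,0]*off+R[:,2]*fw)[0]; cv2.circle(k,tuple(int(v) for v in ((p-[x0,y0]+.43)*s)),3,(0,0,255),-1)
cv2.imwrite(f"pics/{tag}.png",k)
E
python3 look.py s2 225 120 160 120 d
```

```text
2.2 [0.54702274 0.14684121 0.24952728] yaw 21.74341028123666 [ 2.67447331e-04 -1.43764355e-04 -9.99999954e-01] [ 0.68851232 -0.39256752 -0.19787672] [ 0.06527847 -0.02735622 -0.03143516] 0.9941632873810984
```

View pics/s2.png

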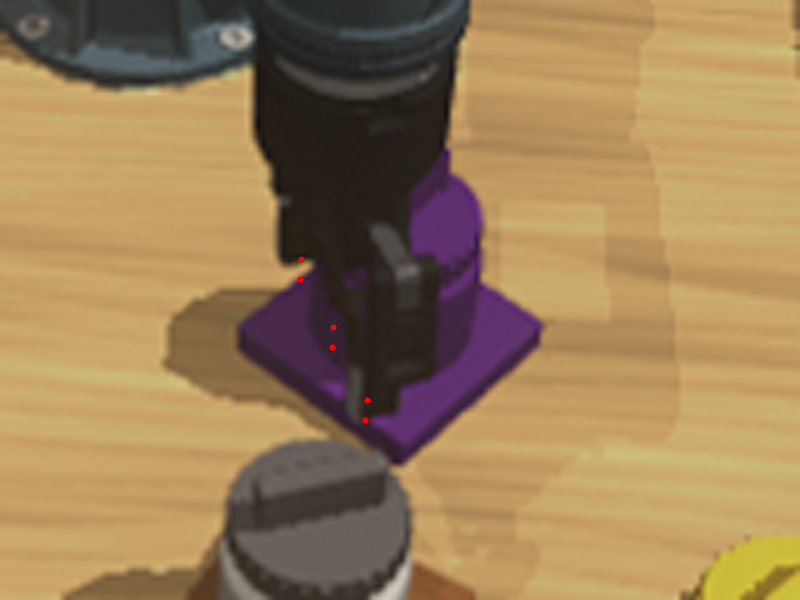

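Request:
drive_tool --commands '[{"gripper":0.5,"dx":0,"dy":0,"dz":3,"turn":0},{"gripper":0.6,"dx":0,"dy":0,"dz":7,"turn":0},{"gripper":0.6,"dx":0,"dy":0,"dz":7,"turn":0},{"gripper":0.6,"dx":0,"dy":0,"dz":7,"turn":0},{"gripper":0.6,"dx":0,"dy":0,"dz":7,"turn":0}]'

```text
time_s: 2.88
eef_pos: [0.5484, 0.1481, 0.1815]
eef_rot: [0.0, 0.982, 0.189, 0.002]
wrist_force: [0.3, -0.4, 0.2]
opening: 0.396
```

```bash
python3 look.py s3 240 165 100 75
python3 - <<'E'
from bench import ctrl
import cv2
t=ctrl.camera("top")["image"][:,:,::-1].copy()
cv2.imwrite("pics/t3.png",cv2.resize(t[120:200,170:270],None,fx=7,fy=7,interpolation=cv2.INTER_CUBIC))
E
```

```text
2.875 [0.54843223 0.14809603 0.18148266] yaw 21.847014092755476 [ 3.52591357e-03  1.89085437e-04 -9.99993766e-01] [ 0.29503815 -0.41922566  0.22911891] [-0.0001167   0.00052356  0.0297869 ] 0.3962996675224441
```

View pics/s3.png

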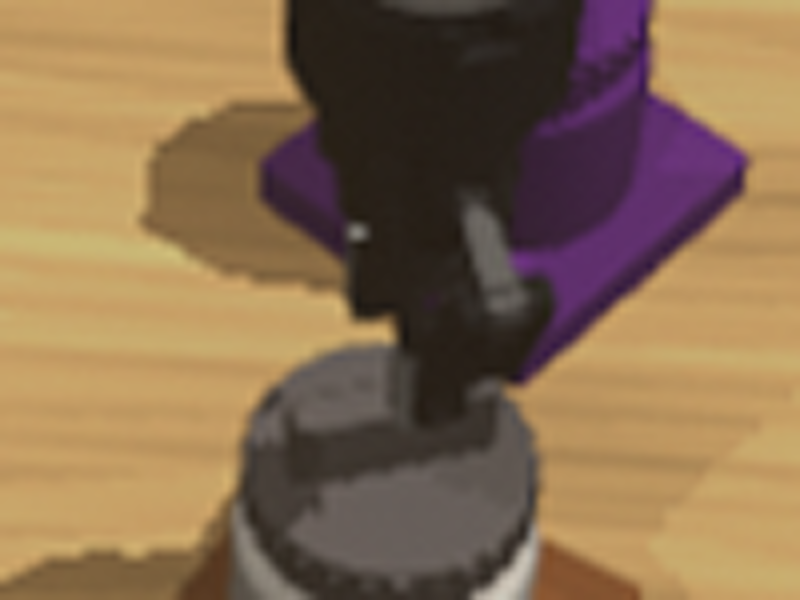

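View pics/t3.png

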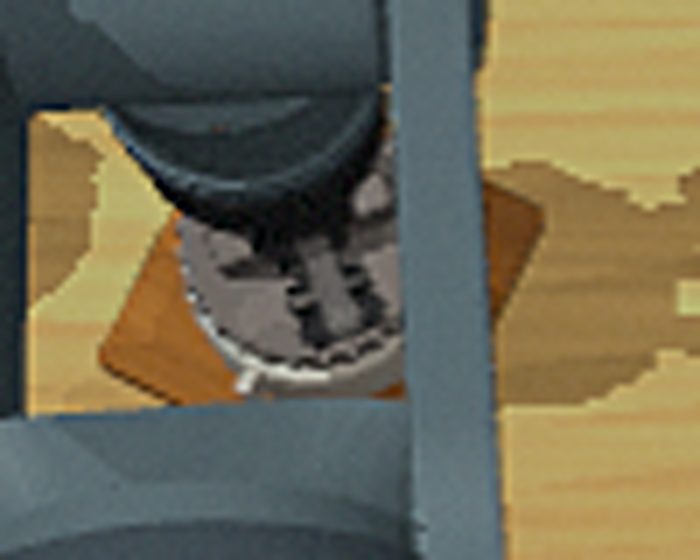

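Run:
```python
from h import *
t=np.array([.5484,.1481,.1815]);a=np.radians(21.85);x=np.array([np.cos(a),np.sin(a),0]);y=np.array([np.sin(a),-np.cos(a),0])
for xx in(.017,.031):
  for yy in(-.011,0,.011):
    for f in (.008,.004,0): print(xx,yy,f,((proj("scene",t+x*xx+y*yy+np.array([0,0,-f]))[0]-[240,165]+.44)*8).round())
# lid model
for c in([.5515,.146],[.544,.1455],[.548,.146]):
  c=np.array(c);b=np.radians(-68.5);u=np.array([np.cos(b),np.sin(b)]);v=np.array([-u[1],u[0]])
  pts=[np.r_[c+s*.032*u+r*.007*v,.156] for s in(-1,1) for r in(-1,1)]
  print(c,"scene zoom0",((proj("scene",pts)-[245,195]+.43)*7).round().tolist(),"top zoom0",((proj("top",pts)-[180,125]+.44)*8).round().tolist())
```

```text
0.017 -0.011 0.008 [460. 391.]
0.017 -0.011 0.004 [461. 383.]
0.017 -0.011 0 [462. 374.]
0.017 0 0.008 [424. 400.]
0.017 0 0.004 [424. 392.]
0.017 0 0 [425. 383.]
0.017 0.011 0.008 [387. 409.]
0.017 0.011 0.004 [388. 401.]
0.017 0.011 0 [388. 392.]
0.031 -0.011 0.008 [477. 429.]
0.031 -0.011 0.004 [478. 420.]
0.031 -0.011 0 [479. 412.]
0.031 0 0.008 [440. 438.]
0.031 0 0.004 [441. 430.]
0.031 0 0 [442. 421.]
0.031 0.011 0.008 [403. 447.]
0.031 0.011 0.004 [404. 439.]
0.031 0.011 0 [405. 430.]
[0.5515 0.146 ] scene zoom0 [[393.0, 102.0], [407.0, 134.0], [211.0, 146.0], [224.0, 178.0]] top zoom0 [[170.0, 248.0], [152.0, 204.0], [371.0, 169.0], [354.0, 126.0]]
[0.544  0.1455] scene zoom0 [[392.0, 85.0], [406.0, 116.0], [211.0, 128.0], [224.0, 160.0]] top zoom0 [[171.0, 273.0], [154.0, 229.0], [373.0, 194.0], [356.0, 151.0]]
[0.548 0.146] scene zoom0 [[393.0, 94.0], [407.0, 126.0], [212.0, 137.0], [225.0, 170.0]] top zoom0 [[169.0, 259.0], [152.0, 216.0], [371.0, 180.0], [354.0, 137.0]]
```

Request:
drive_tool --commands '[{"gripper":0.4,"dx":0.35,"dy":0.15,"dz":0,"turn":0},{"gripper":0.4,"dx":0.35,"dy":0.15,"dz":1,"turn":0},{"gripper":0.4,"dx":0.35,"dy":0.15,"dz":2,"turn":0},{"gripper":0.4,"dx":0.35,"dy":0.15,"dz":3,"turn":0},{"gripper":0.4,"dx":0.35,"dy":0.15,"dz":4,"turn":0},{"gripper":0.6,"dx":0.35,"dy":0.15,"dz":4,"turn":0},{"gripper":0.75,"dx":0.35,"dy":0.15,"dz":4,"turn":0},{"gripper":0.75,"dx":0.35,"dy":0.15,"dz":4,"turn":0},{"gripper":0.75,"dx":0.35,"dy":0.15,"dz":4,"turn":0}]'

```text
time_s: 4.1
eef_pos: [0.5496, 0.1476, 0.1392]
eef_rot: [0.0, 0.982, 0.19, -0.002]
wrist_force: [-4.9, -2.1, -0.1]
opening: 0.254
```

```bash
python3 look.py s4 240 180 100 75
```

```text
4.1 [0.54961483 0.14761395 0.13915646] yaw 21.86779400008378 [-0.00308707 -0.00107366 -0.99999466] [-4.90312938 -2.10552106 -0.10161614] [-0.41315476  0.86624869 -0.04636941] 0.25370161098965727
```

View pics/s4.png

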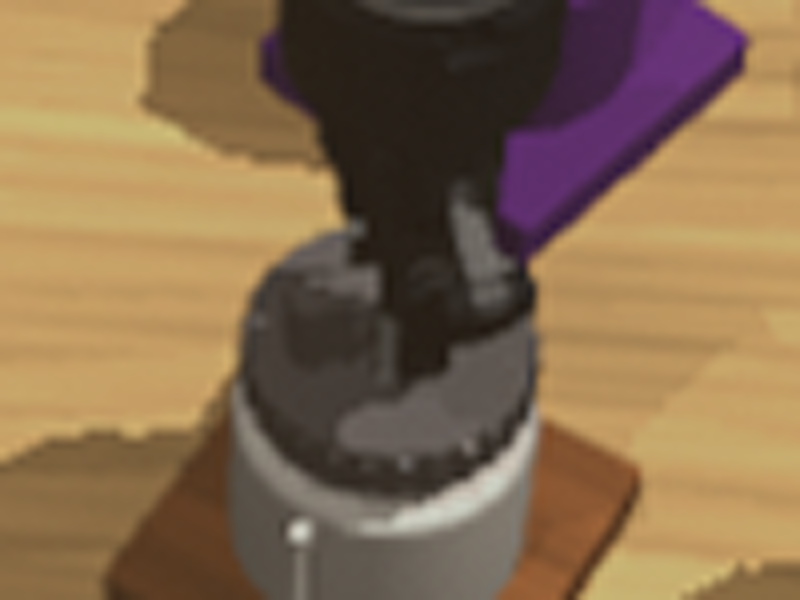

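The opening is 21.6 mm and the force is along −x, so the rear pad is touching the bar. The tool is therefore about 4 mm too far along +x. I'll shift back and close.

Request:
drive_tool --commands '[{"gripper":0.75,"dx":-0.4,"dy":0,"dz":0,"turn":0},{"gripper":0.75,"dx":-0.4,"dy":0,"dz":0,"turn":0},{"gripper":0.8,"dx":-0.4,"dy":0,"dz":0,"turn":0},{"gripper":1,"dx":-0.4,"dy":0,"dz":0,"turn":0},{"gripper":1,"dx":-0.4,"dy":0,"dz":0,"turn":0},{"gripper":1,"dx":-0.4,"dy":0,"dz":0,"turn":0}]'

```text
time_s: 4.9
eef_pos: [0.5464, 0.1462, 0.1399]
eef_rot: [0.0, 0.982, 0.19, -0.001]
wrist_force: [-7.1, -3.2, 7.4]
opening: 0.146
```

Request:
drive_tool --commands '[{"gripper":1,"dx":-0.1,"dy":0,"dz":0,"turn":-3},{"gripper":1,"dx":-0.1,"dy":0,"dz":0,"turn":-8},{"gripper":1,"dx":-0.1,"dy":0,"dz":0,"turn":-13},{"gripper":1,"dx":-0.1,"dy":0,"dz":0,"turn":-18},{"gripper":1,"dx":-0.1,"dy":0,"dz":0,"turn":-18}]'

```text
time_s: 5.52
eef_pos: [0.5462, 0.1461, 0.1398]
eef_rot: [0.0, 0.94, 0.341, -0.0]
wrist_force: [-4.4, -1.4, 5.4]
opening: 0.152
```

Request:
drive_tool --commands '[{"gripper":1,"dx":-0.05,"dy":0,"dz":0,"turn":-5},{"gripper":1,"dx":-0.05,"dy":0,"dz":0,"turn":-10},{"gripper":1,"dx":-0.05,"dy":0,"dz":0,"turn":-14},{"gripper":1,"dx":-0.05,"dy":0,"dz":0,"turn":-18},{"gripper":1,"dx":-0.05,"dy":0,"dz":0,"turn":-18}]'

```text
time_s: 6.15
eef_pos: [0.546, 0.1461, 0.139]
eef_rot: [-0.0, 0.876, 0.483, 0.0]
wrist_force: [-0.2, 0.0, -2.0]
opening: 0.149
```

```bash
python3 look.py s5 240 180 100 75
```

```text
6.15 [0.54595444 0.14605296 0.1389807 ] yaw 57.74062181480856 [ 1.46089478e-04  3.35062269e-04 -9.99999933e-01] [-0.21810484  0.03822948 -2.04342059] [ 0.14101815 -0.01943606  0.08876469] 0.1486002074210512
```

View pics/s5.png

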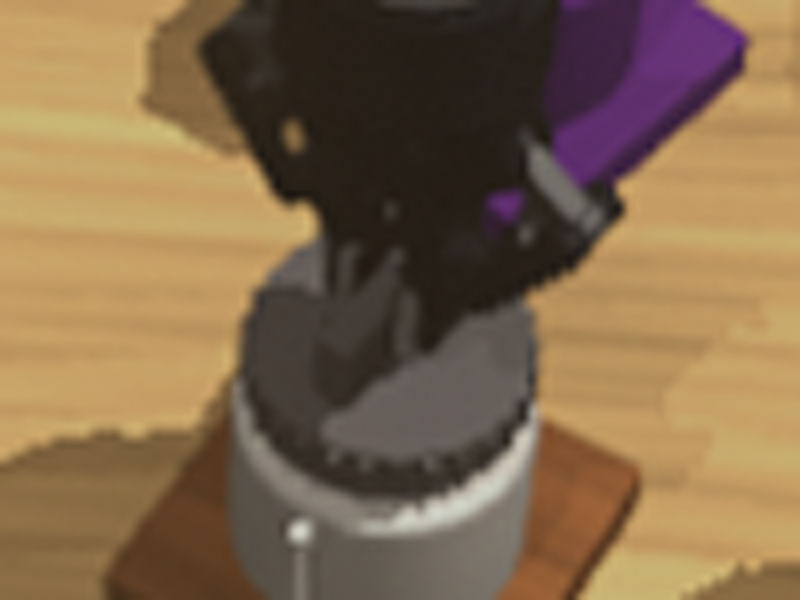

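The bar has turned to nearly in line with the rib at (300,530) in the zoomed view, and the side forces are near zero. Now I'll lower it.

Request:
drive_tool --commands '[{"gripper":1,"dx":0,"dy":0,"dz":0.3,"turn":0},{"gripper":1,"dx":0,"dy":0,"dz":0.6,"turn":0},{"gripper":1,"dx":0,"dy":0,"dz":0.8,"turn":0},{"gripper":1,"dx":0,"dy":0,"dz":0.85,"turn":0},{"gripper":1,"dx":0,"dy":0,"dz":0.85,"turn":0},{"gripper":1,"dx":0,"dy":0,"dz":0.85,"turn":0}]'

```text
time_s: 6.95
eef_pos: [0.546, 0.146, 0.1314]
eef_rot: [0.0, 0.875, 0.484, 0.0]
wrist_force: [-1.8, 0.8, 5.3]
opening: 0.15
```

```bash
python3 look.py s6 240 180 100 75
```

```text
6.95 [0.54602247 0.14603362 0.1313676 ] yaw 57.85595919819278 [ 4.21825934e-04  1.77177212e-04 -9.99999895e-01] [-1.80704504  0.76005749  5.25136446] [ 0.28108786  0.47827336 -0.01668435] 0.149729651982743
```

View pics/s6.png

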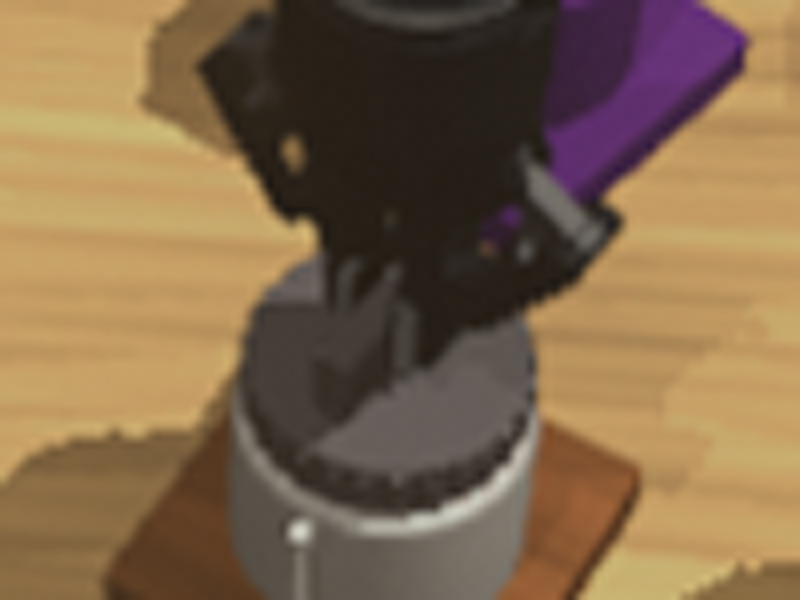

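Request:
drive_tool --commands '[{"gripper":1,"dx":0,"dy":0,"dz":0.1,"turn":0},{"gripper":1,"dx":0,"dy":0,"dz":0.1,"turn":0},{"gripper":1,"dx":0,"dy":0,"dz":0.1,"turn":0}]'

```text
time_s: 7.38
eef_pos: [0.5461, 0.146, 0.1313]
eef_rot: [0.0, 0.875, 0.484, 0.0]
wrist_force: [-6.2, 1.7, 12.7]
opening: 0.153
```

It has bottomed: more push gave only force and no motion. Next I'll ease up slightly and turn clockwise.

Request:
drive_tool --commands '[{"gripper":1,"dx":0,"dy":0,"dz":-0.1,"turn":0},{"gripper":1,"dx":0,"dy":0,"dz":-0.1,"turn":4},{"gripper":1,"dx":0,"dy":0,"dz":-0.1,"turn":9},{"gripper":1,"dx":0,"dy":0,"dz":-0.1,"turn":14},{"gripper":1,"dx":0,"dy":0,"dz":-0.1,"turn":20},{"gripper":1,"dx":0,"dy":0,"dz":-0.1,"turn":26},{"gripper":1,"dx":0,"dy":0,"dz":-0.1,"turn":30},{"gripper":1,"dx":0,"dy":0,"dz":-0.1,"turn":30}]'

```text
time_s: 8.38
eef_pos: [0.5462, 0.146, 0.1314]
eef_rot: [-0.0, 0.971, 0.24, 0.0]
wrist_force: [-1.6, 1.2, 5.3]
opening: 0.143
```

```bash
python3 look.py s7 240 180 100 75
```

```text
8.375 [0.54618603 0.14603017 0.13136991] yaw 27.810203607956453 [ 8.16337616e-04  2.12317247e-04 -9.99999644e-01] [-1.59066326  1.15575925  5.25084341] [ 0.30669453  0.41206711 -0.06236162] 0.1429744851940356
```

View pics/s7.png

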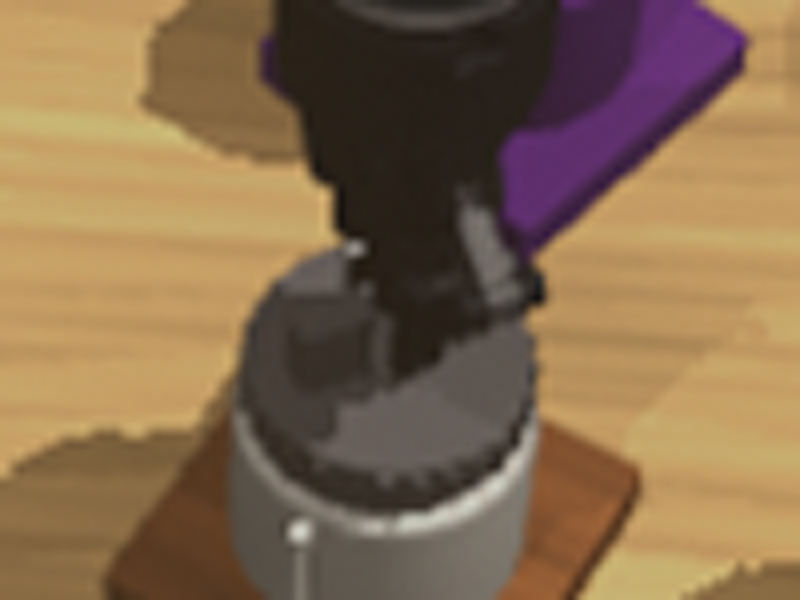

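The lid is turning with the gripper and staying down, with low torque. I'll continue towards the stop.

Request:
drive_tool --commands '[{"gripper":1,"dx":0,"dy":0,"dz":0,"turn":5},{"gripper":1,"dx":0,"dy":0,"dz":0,"turn":11},{"gripper":1,"dx":0,"dy":0,"dz":0,"turn":17},{"gripper":1,"dx":0,"dy":0,"dz":0,"turn":23},{"gripper":1,"dx":0,"dy":0,"dz":0,"turn":29},{"gripper":1,"dx":0,"dy":0,"dz":0,"turn":34},{"gripper":1,"dx":0,"dy":0,"dz":0,"turn":37},{"gripper":1,"dx":0,"dy":0,"dz":0,"turn":37}]'

```text
time_s: 9.43
eef_pos: [0.5463, 0.146, 0.1314]
eef_rot: [-0.0, 0.997, -0.08, 0.001]
wrist_force: [-1.9, 0.8, 4.9]
opening: 0.151
```

```bash
python3 look.py s8 240 180 100 75
```

```text
9.425 [0.54633806 0.1459594  0.13137752] yaw -9.14415530467737 [ 1.13063869e-03  8.92210170e-05 -9.99999357e-01] [-1.8602887   0.77055342  4.93094177] [ 0.26236434  0.28641914 -0.0832268 ] 0.15132812370154142
```

View pics/s8.png

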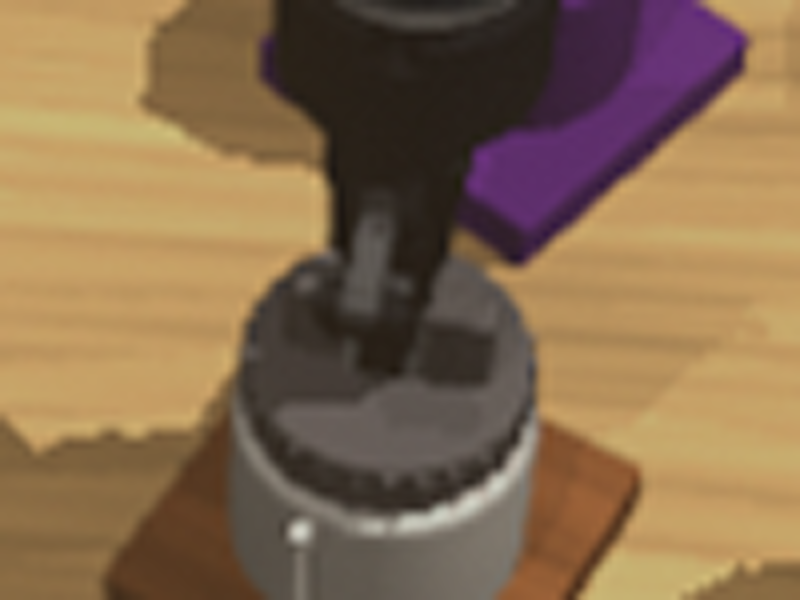

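Request:
drive_tool --commands '[{"gripper":1,"dx":0,"dy":0,"dz":0,"turn":2},{"gripper":1,"dx":0,"dy":0,"dz":0,"turn":4},{"gripper":1,"dx":0,"dy":0,"dz":0,"turn":6},{"gripper":1,"dx":0,"dy":0,"dz":0,"turn":6}]'

```text
time_s: 9.98
eef_pos: [0.5464, 0.1459, 0.1314]
eef_rot: [0.0, 0.991, -0.131, 0.001]
wrist_force: [-1.7, 1.1, 4.8]
opening: 0.15
```

```bash
python3 look.py s9 240 180 100 75
```

```text
9.975 [0.54635218 0.14590015 0.13136452] yaw -15.082768731849072 [ 1.21785225e-03 -2.53362634e-04 -9.99999226e-01] [-1.73845594  1.10548263  4.82398283] [0.18562292 0.2893091  0.27104716] 0.15031400662162964
```

The yaw moment jumped from −0.08 to +0.27 N m, so the lid is at its stop. I'll open and rise.

Request:
drive_tool --commands '[{"gripper":1,"dx":0,"dy":0,"dz":0,"turn":-1},{"gripper":0.6,"dx":0,"dy":0,"dz":0,"turn":-1},{"gripper":0.5,"dx":0,"dy":0,"dz":0,"turn":-1},{"gripper":0.5,"dx":0,"dy":0,"dz":0,"turn":-1},{"gripper":0.5,"dx":0,"dy":0,"dz":-1,"turn":-1},{"gripper":0.5,"dx":0,"dy":0,"dz":-3,"turn":-1},{"gripper":0.5,"dx":0,"dy":0,"dz":-6,"turn":-1},{"gripper":0.5,"dx":0,"dy":0,"dz":-10,"turn":-1},{"gripper":0.5,"dx":0,"dy":0,"dz":-14,"turn":-1},{"gripper":0.5,"dx":0,"dy":0,"dz":-14,"turn":-1},{"gripper":0.5,"dx":0,"dy":0,"dz":-14,"turn":-1}]'

```text
time_s: 11.4
eef_pos: [0.5456, 0.1459, 0.2708]
eef_rot: [0.0, 0.992, -0.123, -0.0]
wrist_force: [0.0, -0.1, -0.2]
opening: 0.499
```

```bash
python3 look.py s10 140 170 200 120
python3 - <<'E'
from h import *
for b in(1.1,1.35):
  a=np.radians(-26.7)-b;u=np.array([np.cos(a),np.sin(a)]);c=np.array([.5515,.146]) # scene-camera-frame centre
  v=np.array([-u[1],u[0]])
  print(b,((proj("scene",[np.r_[c+s*.032*u+r*.007*v,.147] for s in(-1,1) for r in(-1,1)])-[140,170]+.4)*4).round().tolist())
E
```

```text
11.4 [0.54564356 0.14585796 0.27076101] yaw -14.143104838370311 [-1.18793827e-05 -2.61262385e-05 -1.00000000e+00] [ 0.01021434 -0.07656587 -0.21778541] [ 0.00870836 -0.05769308  0.05373864] 0.4989596863819762
1.1 [[651.0, 183.0], [650.0, 202.0], [542.0, 176.0], [541.0, 195.0]]
1.35 [[652.0, 194.0], [645.0, 213.0], [548.0, 166.0], [540.0, 184.0]]
```

View pics/s10.png

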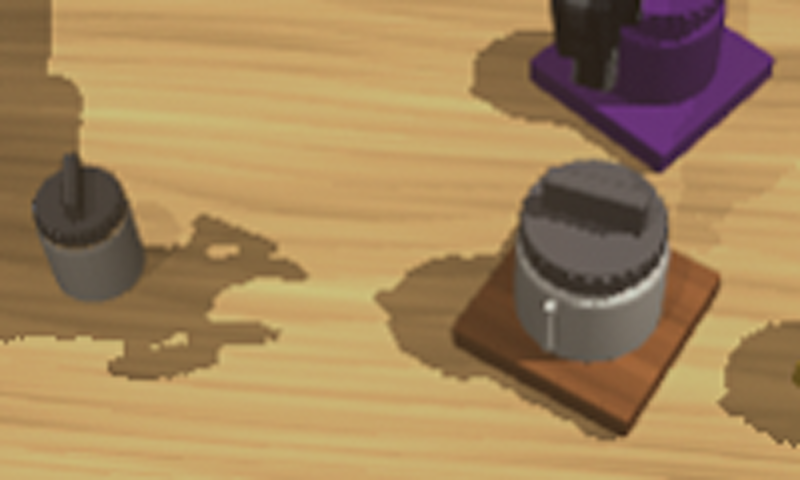

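The bar's front edge runs from (541,184) to (647,212), which matches the prediction for 1.35 rad. The lid sits low with the white collar below it, the small jar is standing untouched at (90,230), and the gripper is clear.

```bash
python3 -c "
from bench import ctrl
print(ctrl.hand_in())"
```

```text
the job is handed in; nothing more can be done
None
```

The large jar's lid is screwed home and let go, and I handed the job in at about 11.4 s. `hand_in()` gives no verdict, and the lid joints can't be read directly, so the angles and heights below come from the tool pose, forces and pictures.

- **Back-turn:** I gripped the bar and turned it about 36° anticlockwise, to roughly 0.1 rad.
- **Drop:** I lowered it about 8 mm until it bottomed. Another 1 mm of push only raised the vertical force from 5 to 13 N, with no further travel.
- **Forward turn:** I turned it about 73° clockwise. The yaw moment jumped from −0.08 to +0.27 N m at the stop.
- **Last picture:** The bar lies where a turn of 1.35 rad predicts and the lid sits low. The small jar stands upright and the robot never went near it. The gripper is clear at zero force.

**What disagreed:** The two cameras put the jar's axis about 7 mm apart in x (0.544 and 0.551 m). Touching the bar with the pads settled it at about 0.546 m, and I corrected the grip before closing. My first move call was refused because its rows had no gripper value; nothing moved.

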